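Set up a weighted caul over a repair strip, with a stop on each side

TASK

Press the glued repair strip on the pale wooden panel: lay the thick block flat on the strip, lengthways along it and centred on it, and on the panel lay the wedge to the left of the block and the thin slat to its right (left and right as the robot sees them) as stops, each pointing straight at the middle of the block's long side with its end about a centimetre from it, the wedge with its thin end towards the block. When these three lie in place, and not before, stand the steel weight upright on the middle of the block. Leave the sanding block and the tape measure where they are.

Things in the scene. Friction and masses are not known exactly. Their poses are not given: they have to be found in the camera images.
- panel: Flat panel of pale wood, 150 mm along its x, 290 mm along its y, 12 mm thick, screwed to the bench, with brass screw heads near its corners. Origin: centre of its underside. Its x axis points away from the robot and its y axis to the robot's left, turned by at most 0.3 rad.
- patch (a point): Centre of the top of the repair strip: dark wood, 80 mm along the panel's x, 30 mm along the panel's y, 5 mm thick, glued on the middle of the panel over a crack that shows at both its ends; its top is 17 mm above the bench. Axes as the panel's.
- block: Thick block of pale wood, loose, 40 mm (x) x 90 mm (y, its length) x 35 mm high, the bulkiest of the loose wooden pieces. Origin: centre of its underside. Lies flat on the bench at the start.
- slat: Thin slat of plain wood, loose, 28 mm (x) x 110 mm (y, its length) x 18 mm high, of even thickness. Origin: centre of its underside. Lies flat on the bench at the start.
- wedge: Wooden wedge, loose, 30 mm wide (x, sides parallel) x 100 mm long (y), its top sloping from 22 mm high at the thick end (+y) to about 4 mm at the thin end (-y). Origin: centre of its underside. Lies on the bench at the start with its thin end roughly to the robot's right.
- wedge_thin_end (a point): Middle of the lower edge of the wedge's thin end, 50 mm from the wedge's origin along the wedge's -y. Axes as the wedge's.
- weight: Dark steel weight, loose, about 0.6 kg: a round body of 56 mm diameter and 40 mm height, with a round knob of 24 mm diameter on top from 50 to 66 mm above its underside (a neck of 18 mm diameter below it). Origin: centre of its underside; z up. Stands on the bench at the start.
- sander: Sanding block wrapped in abrasive paper, 46 x 70 x 23 mm, a bystander; lower and shorter than the thick block. Origin: centre of its underside.
- tape: Rounded pocket tape measure with yellowish sides, lying on its side, 62 x 76 x 32 mm, a bystander. Origin: centre of its underside.
There are look-alikes about, which are no part of the job. Several things have the shape of the block; the one meant has the colours described above.

How it is judged (in metres and radians):
On the way, in this order (a step that is already met when the one before it is completed fails the run):
1. the block lies on the strip, with the wedge to its left and the slat to its right (horizontal distance between block and patch below 0.012 m and z of block in the frame of panel between 0.013 and 0.021 m and angle between each of block, slat, wedge's own z axis and vertical below 0.1 rad and angle between the y axis of block and the x axis of panel, either way round below 0.2 rad and horizontal distance between slat and block below 0.097 m and y of slat in the frame of panel below -0.06 m and x of slat in the frame of panel between -0.015 and 0.015 m and z of slat in the frame of panel between 0.008 and 0.016 m and angle between the y axis of each of slat, wedge and the y axis of panel, either way round below 0.2 rad and horizontal distance between wedge_thin_end and block below 0.042 m and y of wedge in the frame of panel above 0.06 m and x of wedge in the frame of panel between -0.015 and 0.015 m and z of wedge in the frame of panel between 0.008 and 0.016 m), for 0.2 s.
2. the weight stands on the block (horizontal distance between weight and block below 0.012 m and z of weight in the frame of panel between 0.048 and 0.056 m and angle between weight's own z axis and vertical below 0.1 rad), for 0.2 s.
At the end, for the whole second after the job is handed in: Block flat on the strip, centre within 12 mm; wedge left (thin end in), slat right, flat on the panel, within 15 mm of the strip's middle line, near ends at most 22 mm from the block; all square within 0.2 rad; weight upright on the block within 12 mm of its centre; all released, at rest (all of step 1 and all of step 2 and contact force between the fingers and block below 0.1 N and contact force between the fingers and slat below 0.1 N and contact force between the fingers and wedge below 0.1 N and contact force between the fingers and weight below 0.1 N and linear speed of each of block, slat, wedge, weight below 0.02 m/s); the robot touches nothing.
It fails at once if the sanding block is moved by more than 25 mm (distance of sander from where it was at the start of the episode above 0.025 m).
It fails at once if the tape measure is moved by more than 25 mm (distance of tape from where it was at the start of the episode above 0.025 m).
It also fails if it takes over 115 s, if anything falls off the work surface, if the arm or the gripper's body presses on something with over 40 N, if the wrist force passes 120 N, or if a joint passes its speed limit or range.

ROBOT

A 6-joint arm with a two-finger parallel gripper is mounted at the origin on a cart in front of the work surface, level with it; the furniture and walls round the work are solid. World frame = base frame: x ahead of the robot, y to its left, z up, the work surface at z = 0. Lengths are in mm, angles in rad, forces in N, time in s.
With the tool pointing down it reaches from about 425 to 950 mm from the base axis. Payload 14.7 kg.
Tool frame: the origin (TCP) lies at the very end of the fingers, on their centre line; the grasp point (between the pads) lies 19 mm behind it; z points along the fingers, y is the line along which they close (so a half turn about z gives the same grasp; the last joint's range is limited). The gripper opens to 85 mm and grips with 20 to 120 N. Pads are 22 mm wide; open, the fingers measure 114 mm over their backs; the gripper's body (76 mm by 85 mm) begins 54 mm behind the grasp point. The pads swing forward as they close: fully open they stand 13 mm farther back than shut.
Start: joints at [-1.319, 0.48, 1.596, -0, 1.065, -0.047], TCP at [191.359, -621.188, 231.297] pointing down, gripper open.
Joint ranges: [-2.75, 2.75], [-0.82, 2.05], [0.23, 2.67], [-1.56, 4.7], [0.09, 2.69], [-2.92, 2.92]. Speed limits (rad/s): [1.89, 1.89, 2.39, 3.01, 3.01, 3.01].

INTERFACE

Orientations are given as a rotation vector (axis times angle).
In Python, from cell import move_pose, movel, set_joints, release, gripper_close, hold, solve_ik, get_state, get_image, Unreachable, hand_in gives the robot as it stands. Calls block until the motion is done:
- move_pose(position, orientation): joint-space move of the TCP to a pose.
- movel(position, attitude=None, speed=150): straight line of the TCP; attitude=None keeps the orientation; speed is the mean speed in mm/s.
- set_joints(angles): joint-space move.
- release() and gripper_close(newtons=None): open the fingers fully, or close them until they stop; newtons is the grip in N (None keeps the last).
- hold(seconds).
- solve_ik(position, orientation): joint angles nearest the present ones, or None.
- get_state(): the state.
- get_image(name): name is "scene" or "top"; returns a dict with "img" (384x512x3 uint8, red, green, blue), "fx", "fy", "cx", "cy" (pixels), "pose" (4x4, takes a point from camera to world coordinates). Camera axes: x right, y up, looking along -z (the intrinsics and any distortion apply to the point x, -y, -z); pixel columns grow to the right and rows downward; lengths in mm; the calibration is good to about 2 mm. A picture is of the moment at which its call begins. There is no depth.
A pose or a line that the arm cannot do raises Unreachable and nothing moves.
- hand_in(): hands the job in; it is judged then, once.
The state is a dict: "time_s": time; "joints": joint angles; "qvel": joint speeds; "tau": joint torques, N m; "position": TCP position; "orientation": TCP orientation; "force": force on the tool from outside, world axes, zero at the start; "torque": the same for the moment, N m; "grip_width": finger opening in mm; "grasp_force": force on a finger pad.
Only numpy, scipy, OpenCV 4.12 (cv2) and the standard library are available. Lean on these libraries where they do the work, as an engineer would, in place of code of your own. Each camera call takes 0.05 s, during which the arm holds its last target. There are 200 camera calls.

## Working session

There is one attempt and no reset: what is moved stays moved. The work goes in short steps, each a Python script; the robot and the scene stay as the last script left them, time stands still between calls to the robot, and variables do not carry over. Pictures are saved under pics/ and viewed, at most 14 in all, crops included, and the job is handed in when it is done.

```bash
ls; mkdir -p pics
python3 - <<'E'
from cell import *
import cv2
for n in("scene","top"):
    d=get_image(n); cv2.imwrite(f"pics/{n}0.png",cv2.resize(d["img"][:,:,::-1],(800,600),interpolation=cv2.INTER_CUBIC))
    cv2.imwrite(f"{n}_raw.png",d["img"][:,:,::-1])
    print(n,{k:v for k,v in d.items() if k!="img"})
print(get_state())
E
```

```text
pics
scene {'fx': 372.73652897045275, 'fy': 372.73652897045275, 'cx': 253.41041749621024, 'cy': 192.99902012686266, 'pose': array([[-8.78153281e-01,  2.98288146e-01, -3.73993311e-01,
         1.43380373e+02],
       [-4.78266883e-01, -5.30481581e-01,  6.99892906e-01,
         7.36149955e+02],
       [ 1.03731947e-02,  7.93481867e-01,  6.08505483e-01,
         7.11679217e+02],
       [ 0.00000000e+00,  0.00000000e+00,  0.00000000e+00,
         1.00000000e+00]])}
top {'fx': 347.4102122218454, 'fy': 347.4102122218454, 'cx': 256.667670733116, 'cy': 188.91656711329003, 'pose': array([[ 2.26944212e-03,  9.96702833e-01, -8.11067976e-02,
         4.36321479e+02],
       [-9.99611395e-01,  7.67121372e-06, -2.78757682e-02,
        -3.62078170e+01],
       [-2.77832349e-02,  8.11385416e-02,  9.96315527e-01,
         1.13074532e+03],
       [ 0.00000000e+00,  0.00000000e+00,  0.00000000e+00,
         1.00000000e+00]])}
{'time_s': 0.1, 'joints': array([-1.31858964e+00,  4.80766790e-01,  1.59680006e+00,  1.47267083e-05,
        1.06508666e+00, -4.65957705e-02]), 'qvel': array([ 0.00065103, -0.00107721, -0.00112588, -0.00038626,  0.00059454,
        0.00095433]), 'tau': array([ 6.40500621e-04, -9.52258229e+01, -4.31039321e+01,  3.80833421e-05,
        5.26422373e-03, -2.18334321e-06]), 'position': array([ 191.282292  , -620.8432406 ,  230.74210443]), 'orientation': array([-3.10555337e+00, -4.67445332e-01,  1.50836741e-04]), 'force': array([-0.17801791,  0.1088839 ,  0.1266312 ]), 'torque': array([0.02771742, 0.02661186, 0.00996548]), 'grasp_force': 0.0, 'grip_width': 85.71304205793187}
```

View pics/top0.png

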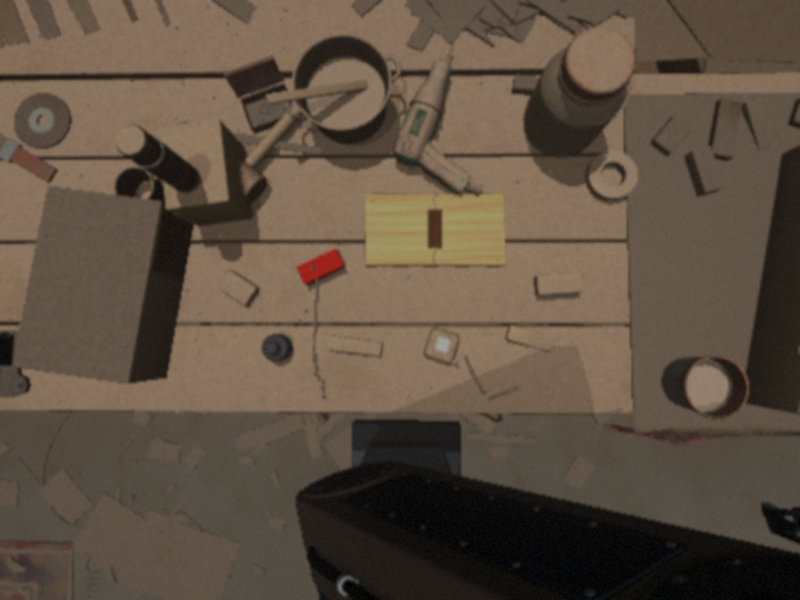

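View pics/scene0.png

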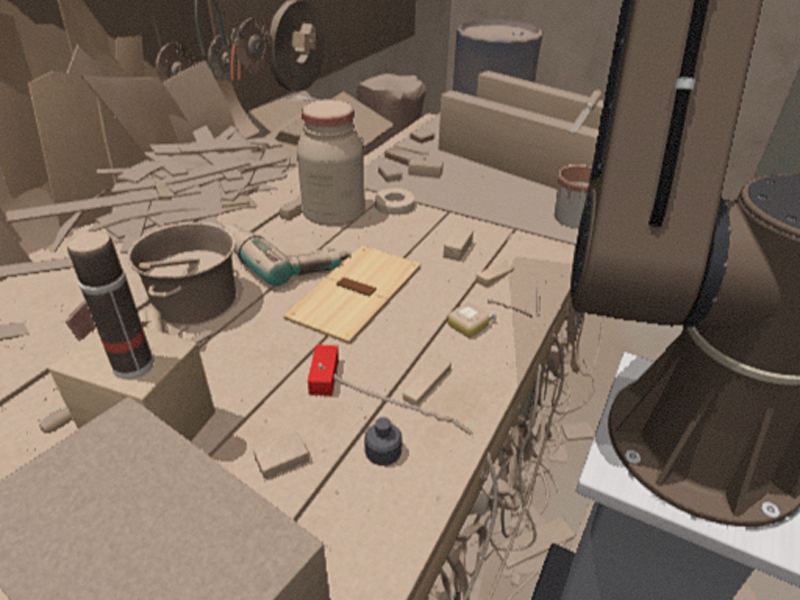

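Top view (800x600 pixels): panel (435,230), strip (435,229), weight (277,348) and tape (441,345). Unclear pieces: (240,288), (320,267, red), (356,346), (530,336) and (558,285). One enlarged crop sheet of both views should tell them apart.

Run:
```python
import cv2,numpy as np
t=cv2.imread("top_raw.png");s=cv2.imread("scene_raw.png")
def c(im,u,v):
    u=int(u*.64);v=int(v*.64);r=cv2.resize(im[v-25:v+25,u-33:u+33],(264,200),interpolation=cv2.INTER_CUBIC)
    return cv2.convertScaleAbs(r,alpha=1.4)
T=[(240,288),(356,346),(545,336)];rows=[np.hstack([c(t,*p) for p in T]),np.hstack([c(t,558,285),c(s,282,455),c(s,428,382)]),np.hstack([c(s,495,272),c(s,458,243),c(s,322,370)])]
cv2.imwrite("pics/crops.png",np.vstack(rows))
```

```text
(no output)
```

View pics/crops.png

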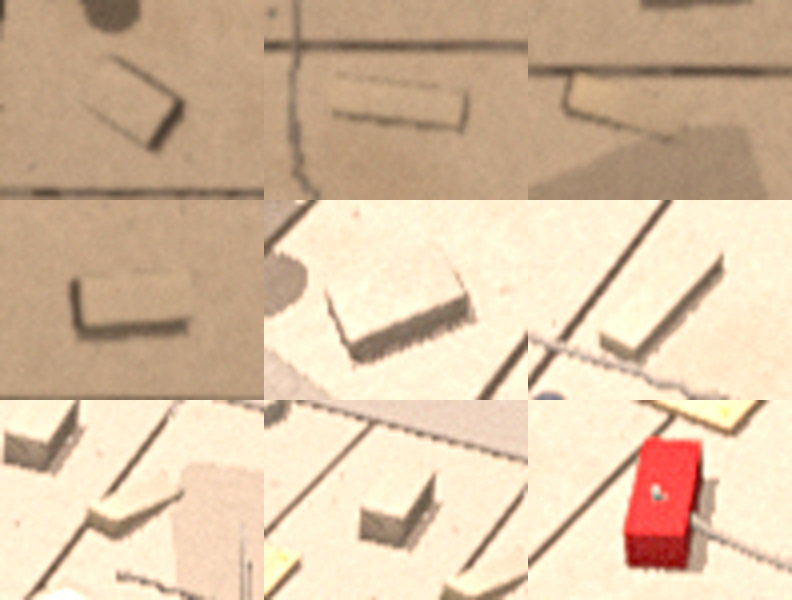

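The crops show the sander at (240,288), low and wide. The slat is at (356,346), even and long. The wedge is at (530,336), tapering to the right. The block is at (558,285), tall, narrow and pale. The red one at (320,267) has the block's shape but the wrong colour. Next I'll average frames and make accurate enlargements.

```bash
cat > util.py <<'E'
import numpy as np, cv2, json
from cell import *
def grab(name,n=8):
    ds=[get_image(name) for _ in range(n)]
    d=ds[0]; d["img"]=np.mean([x["img"].astype(float) for x in ds],0); return d
def ray(d,u,v,z):
    r=np.array([(u-d["cx"])/d["fx"],-(v-d["cy"])/d["fy"],-1]); P=np.array(d["pose"])
    w=P[:3,:3]@r; o=P[:3,3]; return (o+w*(z-o[2])/w[2])[:2]
def proj(d,p):
    P=np.array(d["pose"]); q=P[:3,:3].T@(np.array(p)-P[:3,3])
    return np.array([d["cx"]+d["fx"]*q[0]/-q[2], d["cy"]-d["fy"]*q[1]/-q[2]])
def crop(img,u,v,w=50,h=37,s=8):
    u0,v0=int(u-w/2),int(v-h/2); c=img[v0:v0+h,u0:u0+w]
    lo,hi=np.percentile(c,1),np.percentile(c,99)
    c=np.clip((c-lo)/(hi-lo)*255,0,255).astype(np.uint8)
    c=cv2.resize(c,(w*s,h*s),interpolation=cv2.INTER_CUBIC)[:,:,::-1].copy()
    for k in range(0,w,10): cv2.putText(c,str(u0+k),(k*s,8),0,.3,(0,0,255)); cv2.line(c,(k*s,9),(k*s,14),(0,0,255))
    for k in range(0,h,10): cv2.putText(c,str(v0+k),(8,k*s+4),0,.3,(0,0,255)); cv2.line(c,(0,k*s),(6,k*s),(0,0,255))
    return c   # pixel (u,v) of raw is at ((u-u0)*8+4)
E
python3 - <<'E'
from util import *
for n,C in (("top",[(154,184),(228,221),(343,215),(357,182)]),("scene",[(180,291),(274,245),(317,174),(293,156)])):
    d=grab(n); np.savez(n+".npz",**d)
    k=[crop(d["img"],*c) for c in C]
    cv2.imwrite(f"pics/{n}1.png",np.vstack([np.hstack(k[:2]),np.hstack(k[2:])]))
d=np.load("top.npz"); im=d["img"].astype(np.uint8); hsv=cv2.cvtColor(im,cv2.COLOR_RGB2HSV)
m=((hsv[...,1]>120)&(abs(hsv[...,0].astype(int)-22)<8)&(hsv[...,2]>140)).astype(np.uint8)
m=cv2.morphologyEx(m,cv2.MORPH_CLOSE,np.ones((9,9)));c=max(cv2.findContours(m,0,2)[0],key=cv2.contourArea)
b=cv2.boxPoints(cv2.minAreaRect(c)); w=np.array([ray(d,*p,12) for p in b]); print("panel",b,w,w.mean(0),np.linalg.norm(w-np.roll(w,1,0),axis=1))
p=(hsv[...,2]<110).astype(np.uint8); p[:125]=0;p[172:]=0;p[:,:245]=0;p[:,310:]=0
c=max(cv2.findContours(p,0,2)[0],key=cv2.contourArea);b=cv2.boxPoints(cv2.minAreaRect(c)); w=np.array([ray(d,*q,17) for q in b]);print("patch",w.mean(0),np.linalg.norm(w-np.roll(w,1,0),axis=1))
g=im.max(2)<75; g=g.astype(np.uint8); g[:205]=0;g[240:]=0;g[:,:160]=0;g[:,195:]=0
c=max(cv2.findContours(g,0,2)[0],key=cv2.contourArea);print("weight blob",cv2.minEnclosingCircle(c),ray(d,*cv2.minEnclosingCircle(c)[0],20))
E
```

```text
panel [[310. 163.]
 [321. 163.]
 [321. 166.]
 [310. 166.]] [[ 611.59067694 -177.47063799]
 [ 611.51654247 -212.91807154]
 [ 601.7268141  -212.79384879]
 [ 601.7922431  -177.37126103]] [ 606.65656915 -195.13845484] [ 9.79893777 35.44751107  9.79051647 35.42264818]
patch [666.81643135 -73.97132607] [78.95191249 25.99774814 78.90068882 25.85063132]
weight blob ((177.3125, 222.5), 9.452488899230957) [418.77686444 248.99502289]
```

View pics/top1.png

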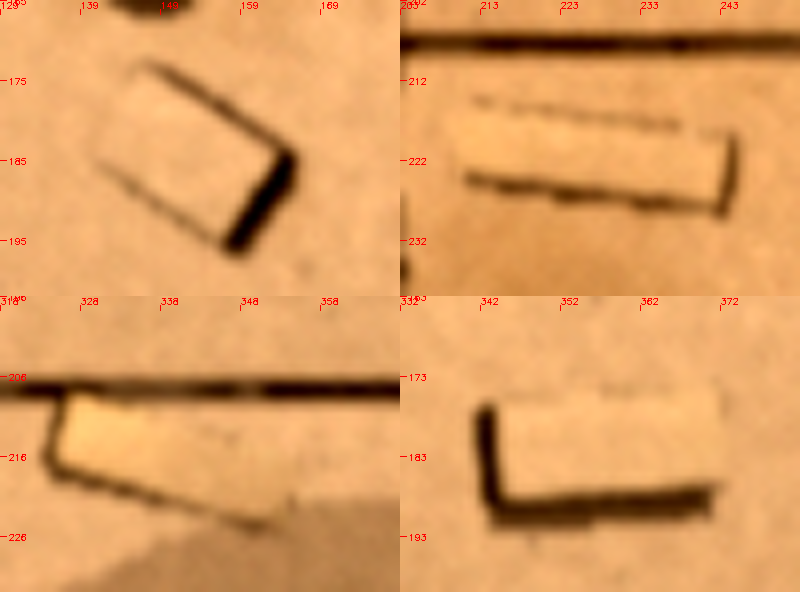

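View pics/scene1.png

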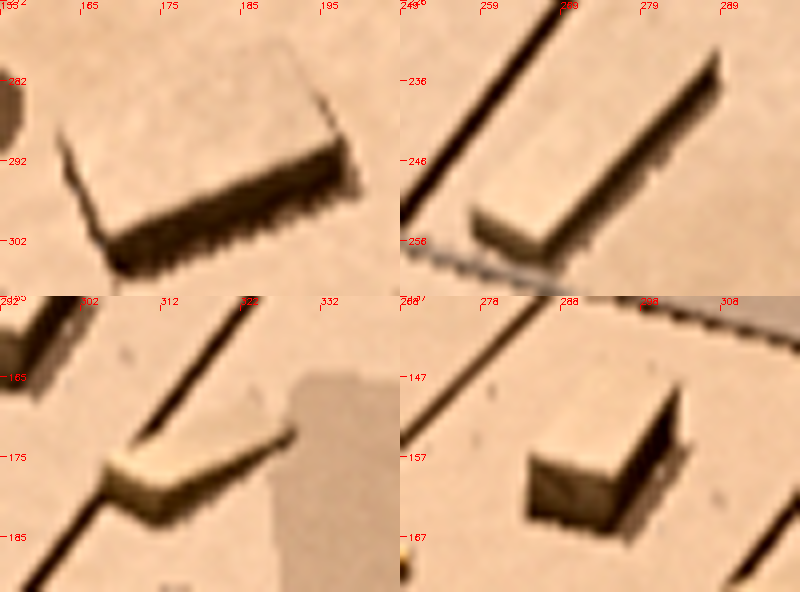

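Top-view corners read from the enlargement, in raw pixels: block top about (343.5,175.5), (371.5,174), (371.2,186.2), (344.4,188.2). The scene view also shows each piece's near corners clearly. I'll triangulate and check sizes.

Run:
```python
from util import *
np.set_printoptions(precision=1,suppress=True)
T=np.load("top.npz");S=np.load("scene.npz")
def show(n,d,pts,zs):
    w=np.array([ray(d,*p,z) for p,z in zip(pts,zs)]);print(n,w.tolist().__repr__() if 0 else w.round(1).tolist(),"mean",w.mean(0),"len",np.linalg.norm(np.roll(w,-1,0)-w,axis=1));return w
show("block T",T,[(343.5,175.5),(371.5,174),(371.2,186.2),(344.4,188.2)],[35]*4)
show("block S L-near.. ",S,[(283.75,156.4),(294,159.25),(302.5,147.6)],[35]*3)
f=lambda x,y,u0,v0:(x/8+u0-.5,y/8+v0-.5)
show("slat T",T,[f(x,y,203,202) for x,y in((66,103),(328,133),(318,203),(60,176))],[18]*4)
show("slat S",S,[(257.25,251.1),(266.6,255.9),(288.1,232)],[18]*3)
show("wedge T",T,[f(x,y,318,196) for x,y in((72,100),(290,200),(268,228),(58,170))],[22,4,4,22])
show("wedge S",S,[(304.6,175.6),(311.5,178.5),(328.4,171.5)],[22,22,4])
im=T["img"].astype(np.uint8);hsv=cv2.cvtColor(im,cv2.COLOR_RGB2HSV);print(hsv[140,250],hsv[160,300],hsv[180,250])
ref=hsv[140,250].astype(int)
m=((hsv[...,1]>105)&(abs(hsv[...,0].astype(int)-ref[0])<5)&(hsv[...,2]>100)).astype(np.uint8);m[:110]=0;m[185:]=0;m[:,:215]=0;m[:,340:]=0
m=cv2.morphologyEx(m,cv2.MORPH_CLOSE,np.ones((15,15)));c=max(cv2.findContours(m,0,2)[0],key=cv2.contourArea)
r=cv2.minAreaRect(c);show("panel",T,cv2.boxPoints(r),[12]*4)
# weight: knob in scene ~ (384,427)/(800) and body in both
for n,d,(a,b,e,g) in(("T",T,(205,240,160,195)),("S",S,(265,300,230,260))):
    v=d["img"].max(2)[a:b,e:g]; k=(v<105).astype(np.uint8)
    c=max(cv2.findContours(k,0,2)[0],key=cv2.contourArea);print("weight",n,np.array(cv2.boundingRect(c))+[e,a,0,0])
cs=[crop(T["img"],177,222,30,30,13),crop(S["img"],245,282,30,30,13)]
cv2.imwrite("pics/weight.png",np.hstack(cs))
```

```text
block T [[568.0, -279.4], [572.6, -367.0], [534.1, -365.2], [527.8, -281.5]] mean [ 550.6 -323.3] len [87.8 38.6 83.9 40.2]
block S L-near..  [[567.2, -274.1], [529.2, -274.7], [534.0, -360.7]] mean [ 543.5 -303.2] len [38.  86.1 92.8]
slat T [[445.0, 142.1], [433.2, 36.8], [405.4, 40.7], [415.8, 144.1]] mean [424.9  90.9] len [105.9  28.1 104.   29.2]
slat S [[445.1, 146.7], [416.9, 149.7], [405.6, 44.1]] mean [422.5 113.5] len [ 28.4 106.2 109.9]
wedge T [[465.9, -226.9], [426.4, -316.3], [415.2, -307.4], [438.2, -221.0]] mean [ 436.4 -267.9] len [97.8 14.3 89.4 28.3]
wedge S [[466.8, -220.1], [441.2, -215.8], [414.2, -307.4]] mean [ 440.7 -247.7] len [ 26.   95.5 101.9]
[ 26  96 159] [ 20 111 159] [ 16  81 138]
panel [[599.0, 65.8], [741.5, 66.8], [740.0, -214.5], [598.5, -212.8]] mean [669.8 -73.7] len [142.6 281.4 141.6 278.6]
weight T [167 213  21  21]
weight S [233 268  25  30]
```

View pics/weight.png

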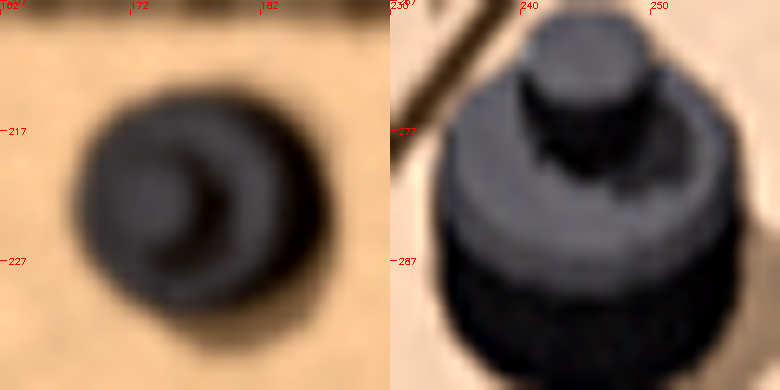

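Both views agree to about 5 mm in y (the top view reads lower), and sizes match: block 88x39, slat 106x28, wedge 97x28. The weight's knob is at top (173.6,222.3) and scene (244.5,271.1). Next I'll locate the strip and weight in both views, check reach, then pick up the block.

```bash
cat >> util.py <<'E'
from scipy.spatial.transform import Rotation as Ro
def down(c):   # closing axis (tool y) at world heading c
    y=np.array([np.cos(c),np.sin(c),0]);z=np.array([0,0,-1.]);return Ro.from_matrix(np.c_[np.cross(y,z),y,z]).as_rotvec()
def options(p,c):
    out=[]
    for k in(0,np.pi):
        q=solve_ik(list(p),down(c+k))
        if q is not None: out.append((abs(q[5]),c+k,q))
    return sorted(out,key=lambda o:o[0])
def go(p,c): move_pose(list(map(float,p)),options(p,c)[0][1] if 0 else down(options(p,c)[0][1]))
def st(m):
    s=get_state();print(m,"t",round(s["time_s"],1),"w",round(s["grip_width"],1),"f",round(s["grasp_force"],1),"pos",s["position"].round(1),"F",s["force"].round(1))
E
python3 - <<'E'
from util import *
T=np.load("top.npz");S=np.load("scene.npz")
for d,(a,b,e,g) in((T,(125,172,262,295)),(S,(172,194,210,245))):
    k=(d["img"][a:b,e:g].max(2)<118).astype(np.uint8);c=max(cv2.findContours(k,0,2)[0],key=cv2.contourArea)
    r=cv2.minAreaRect(c); bp=cv2.boxPoints(r)+[e,a]; w=np.array([ray(d,*p,17) for p in bp]);print("patch",bp.round(1).tolist(),w.round(1).tolist(),w.mean(0),np.linalg.norm(np.roll(w,-1,0)-w,axis=1))
print("knob",ray(T,173.65,222.3,66),ray(S,244.5,271.1,66))
s=get_state()["joints"]
for n,p,c in(("blk",(550.7,-321.3,8),.06),("blkplace",(668,-72,25),np.pi/2),("slat",(425,93,3),-.106),("slatp",(668,-157,15),0),("wedge",(443,-260,3),-.25),("wedgep",(668,15,15),0),("wt",(420,250,46),0),("wt2",(420,250,46),1.57),("wtp",(668,-72,98),0)):
    print(n,[(round(o[1],2),np.round(o[2],2).tolist()) for o in options(p,c)], )
E
```

```text
patch [[274.0, 134.0], [282.0, 134.0], [282.0, 158.0], [274.0, 158.0]] [[706.3, -61.1], [706.2, -87.1], [627.3, -86.8], [627.4, -60.9]] [666.81643135 -73.97132607] [25.99774814 78.90068882 25.85063132 78.95191249]
patch [[215.7, 181.9], [217.3, 177.3], [239.0, 185.0], [237.4, 189.6]] [[702.6, -54.8], [712.0, -78.7], [629.7, -77.0], [621.9, -53.7]] [666.5535461 -66.0292273] [25.69879513 82.3282084  24.5416209  80.72575491]
knob [420.08467402 248.52574147] [420.37927136 255.18582829]
blk [(0.06, [-0.58, 0.74, 1.78, -0.0, 0.63, -0.64]), (3.2, [-0.58, 0.74, 1.78, 0.0, 0.63, 2.51])]
blkplace [(4.71, [-0.15, 0.75, 1.68, -0.0, 0.71, 1.42]), (1.57, [-0.15, 0.75, 1.68, -0.0, 0.71, -1.72])]
slat [(-0.11, [0.15, 0.6, 2.25, 0.0, 0.29, 0.25]), (3.04, [0.15, 0.6, 2.25, 0.0, 0.29, -2.89])]
slatp [(0, [-0.28, 0.78, 1.65, -0.0, 0.72, -0.28]), (3.14, [-0.28, 0.78, 1.65, 0.0, 0.72, 2.87])]
wedge [(-0.25, [-0.59, 0.65, 2.07, -0.0, 0.42, -0.34]), (2.89, [-0.59, 0.65, 2.07, 0.0, 0.42, 2.8])]
wedgep [(0, [-0.02, 0.76, 1.7, -0.0, 0.69, -0.02])]
wt [(0, [0.47, 0.55, 2.11, -0.0, 0.48, 0.47]), (3.14, [0.47, 0.55, 2.11, -0.0, 0.48, -2.67])]
wt2 [(1.57, [0.47, 0.55, 2.11, -0.0, 0.48, -1.1]), (4.71, [0.47, 0.55, 2.11, -0.0, 0.48, 2.05])]
wtp [(0, [-0.15, 0.65, 1.65, -0.0, 0.84, -0.15])]
```

```bash
cat > plan.py <<'E'
P=(668.,-71.)
E
python3 - <<'E'
from util import *; from plan import P
release(); go((550.7,-321.3,130),.06); movel([550.7,-321.3,8],speed=120)
st("down"); gripper_close(40); st("grip")
movel([550.7,-321.3,120],speed=200); st("lift")
go((P[0],P[1],120),np.pi/2); movel([P[0],P[1],45],speed=150);movel([P[0],P[1],25.5],speed=40); st("placed")
release(); movel([P[0],P[1],130],speed=200)
go((443,-260,130),-.25); st("over wedge")
S=grab("scene",4);T=grab("top",4);np.savez("scene.npz",**S);np.savez("top.npz",**T)
cv2.imwrite("pics/b1.png",np.hstack([crop(T["img"],278,146,50,50,8),crop(S["img"],227,180,50,50,8)]))
E
```

```text
down t 4.0 w 85.2 f 0.0 pos [ 551.2 -321.6    8.7] F [ 1.  -0.2  0.3]
grip t 4.5 w 39.5 f 40.9 pos [ 550.9 -321.4    8.5] F [-0.7  0.1  4.7]
lift t 5.2 w 39.2 f 40.3 pos [ 550.2 -321.   119.1] F [-0.  -0.4 -1.9]
placed t 8.4 w 39.5 f 41.2 pos [667.8 -70.9  25.4] F [-3.   0.5  4.7]
over wedge t 11.2 w 85.4 f 0.0 pos [ 443.3 -259.8  129.7] F [-1.  -1.3  0.1]
```

View pics/b1.png

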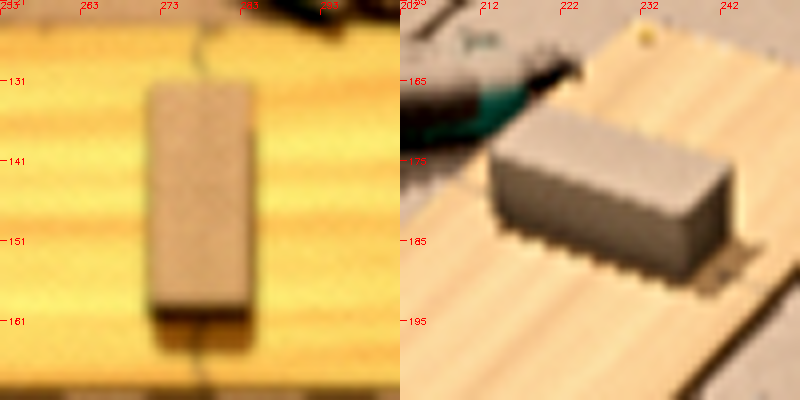

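Run:
```python
from util import *
T=np.load("top.npz");S=np.load("scene.npz")
f=lambda x,y,u0,v0:(x/8+u0-.5,y/8+v0-.5)
a=np.array([ray(T,*f(x,y,253,121),52) for x,y in((148,82),(250,82),(252,303),(150,303))]);print(a.round(1).tolist(),a.mean(0))
a=np.array([ray(S,*f(x-400,y,202,155),52) for x,y in((490,150),(548,105),(730,165),(685,217))]);print(a.round(1).tolist(),a.mean(0))
```

```text
[[708.3, -50.9], [708.1, -91.0], [620.1, -91.4], [620.2, -51.5]] [664.19482192 -71.2195969 ]
[[707.8, -49.3], [705.2, -87.1], [621.2, -86.4], [618.9, -48.1]] [663.24908879 -67.73040227]
```

The block sits on the strip, squarely aligned and about 3 mm off centre in both views, which is fine. Next come the wedge and slat.

Run:
```python
from util import *
def pp(a,c,b,zg,n):
    go((*a,130),c); movel([*a,zg],speed=120); gripper_close(40); st(n+" grip"); movel([*a,110],speed=200); st("lift")
    go((*b,110),0); movel([*b,zg+32],speed=150); movel([*b,zg+12.5],speed=40); st("placed"); release(); movel([*b,130],speed=200)
pp((443,-260),-.25,(666.5,18),3.,"wedge")
pp((425,93),-.106,(666.5,-157),3.,"slat")
go((422,252,160),0)
S=grab("scene",4);T=grab("top",4);np.savez("scene.npz",**S);np.savez("top.npz",**T)
cv2.imwrite("pics/b2.png",np.vstack([crop(T["img"],278,146,100,36,8),crop(S["img"],230,180,100,38,8)]))
```

```text
wedge grip t 13.6 w 29.0 f 38.9 pos [ 443.2 -260.1    3.4] F [-0.9  1.   7.7]
lift t 14.3 w 28.8 f 39.4 pos [ 442.7 -259.8  109.5] F [ 1.  -0.1 -0.4]
placed t 16.9 w 28.8 f 40.2 pos [666.3  18.1  15.1] F [ 0.5 -0.8 -0.4]
slat grip t 21.0 w 27.0 f 39.0 pos [425.1  93.    3.3] F [-0.7  0.4  9.9]
lift t 21.6 w 27.4 f 39.5 pos [424.8  93.  109.6] F [ 0.6  0.5 -0.6]
placed t 24.2 w 26.6 f 39.9 pos [ 666.4 -157.    15.2] F [-0.9 -0.2 -0.3]
```

View pics/b2.png

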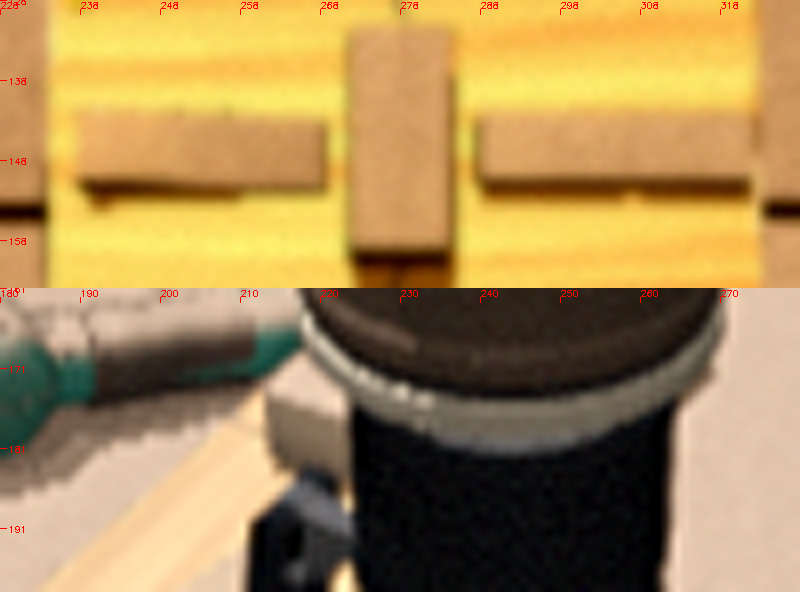

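In the top view the wedge spans u 238 to 268.4 with its thin end next to the block, and the slat spans u 287.5 to 321.5. Both lie on the panel. Next I'll compute gaps and offsets.

Run:
```python
from util import *
T=np.load("top.npz")
f=lambda x,y:(x/8+228-.5,y/8+128-.5)
for n,L in(("wedge",((80,118,34),(327,124,16),(325,188,16),(82,182,34))),("block",((350,28,52),(452,28,52),(452,250,52),(350,250,52))),("slat",((480,122,30),(751,115,30),(750,180,30),(482,182,30)))):
    a=np.array([ray(T,*f(x,y),z) for x,y,z in L]);print(n,a.round(1).tolist(),a.mean(0).round(1))
```

```text
wedge [[675.8, 56.3], [676.9, -42.8], [650.6, -41.9], [649.8, 55.4]] [663.3   6.7]
block [[707.5, -51.6], [707.3, -91.8], [618.9, -91.4], [619.0, -51.5]] [663.2 -71.6]
slat [[674.5, -104.0], [676.9, -212.1], [650.6, -211.4], [650.1, -104.7]] [ 663. -158.]
```

The wedge gap is about 9 mm and the slat gap about 12 mm, and everything is square and lined up. Now the weight.

Run:
```python
from util import *
a=(420.3,250.5);b=(666.5,-71.)
go((*a,160),0); movel([*a,46],speed=100); st("down"); gripper_close(60); st("grip"); movel([*a,190],speed=120); st("lift")
go((*b,190),0); movel([*b,110],speed=100); movel([*b,98.5],speed=25); st("placed"); hold(.3); release(); hold(.3); movel([*b,200],speed=120)
go((480,-300,250),0); st("clear")
S=grab("scene",4);T=grab("top",4);np.savez("scene.npz",**S);np.savez("top.npz",**T)
cv2.imwrite("pics/b3.png",np.vstack([crop(T["img"],278,146,100,36,8),crop(S["img"],230,175,100,38,8)]))
```

```text
down t 29.2 w 85.4 f 0.0 pos [420.6 250.7  46.5] F [-0.6  0.3  0.8]
grip t 29.9 w 21.6 f 58.6 pos [420.7 250.7  46.2] F [ 2.3 -1.2  6.1]
lift t 31.2 w 21.4 f 59.0 pos [419.9 250.3 189.4] F [ 0.7  0.2 -5.9]
placed t 34.3 w 21.6 f 59.1 pos [666.5 -71.   98.5] F [ 0.2 -0.1 -4.5]
clear t 37.7 w 85.4 f 0.0 pos [ 480.7 -299.4  249.7] F [-0.3  0.1 -0.5]
```

View pics/b3.png

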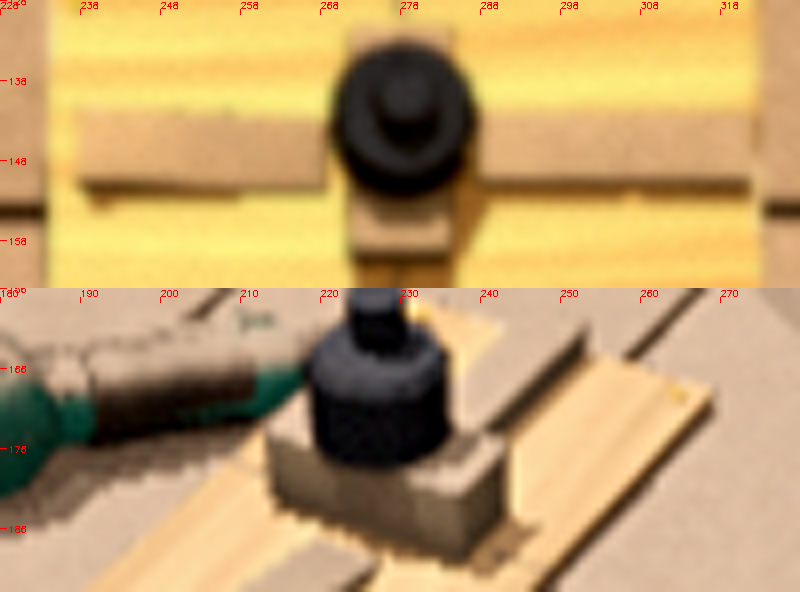

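Run:
```python
from util import *
T=np.load("top.npz"); k=(T["img"][125:155,262:295].max(2)<85).astype(np.uint8);c=max(cv2.findContours(k,0,2)[0],key=cv2.contourArea)
(u,v),r=cv2.minEnclosingCircle(c);u+=262;v+=125;print(u,v,r,"body@92",ray(T,u,v,92),ray(T,u,v,75),"knob@118",ray(T,403/8+227.5,100/8+127.5,118))
```

```text
277.85999965667725 143.44000053405762 9.739360809326172 body@92 [659.04850166 -71.02984093] [662.6936294  -71.59973462] knob@118 [663.78113794 -70.23007207]
```

The weight stands within about 3 mm of the block's centre, so I'm handing in.

```bash
python3 -c "
from cell import *
print(hand_in())"
```

```text
the job is handed in; nothing more can be done
None
```

I handed the job in at about 38 s: by the last pictures, block, wedge, slat and weight all lie within the limits, though the hand-in call returned no verdict.

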